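Snug the tray stop against the pill organizer

TASK

Secure the blue pill organizer in the top tray: loosen the red wing set screw on the rail collar first, slide the collar so that its rubber pad gently presses the organizer tight against the cork bumper at the tray's end, and tighten the screw again so that the pad stays pressed on it. Never drag the collar while its screw is tight, never squeeze the organizer hard, and leave the other things alone.

Things in the scene. Friction and masses are not known exactly. Their poses are not given: they have to be found in the camera images.
- stand: Stack of three white melamine trays fixed on the table, 232 x 312 mm; origin under its centre on the table, z up, y along its length. Top tray: floor 126 mm up, 220 (x) by 300 (y) mm inside, rim 152 mm up. A steel rail runs along y at x = -70 mm, 190 mm up, between end posts 208 mm high.
- tray_end (a point): Point on the inner face of the top tray's +y end wall (150 mm from the stand's centre), 12 mm above the tray floor. In front of it sits the 70 mm wide cork bumper; its face stands 4 to 16 mm inside this wall (towards the stand's -y): how far is different each time and is not reported.
- collar (a joint): Position of the aluminium collar (28 mm diameter, 22 mm wide) along the rail, m; 0 at the start (its middle at y = -100 mm in the stand's frame); grows towards the stand's +y (to organizer and bumper), to 0.15. Screw tight at the start: held in a notch, cannot slide. Screw loose: slides against about 8 N of drag and stays where left. A fence plate hanging from it carries the pad.
- screw (a joint): Angle of the vertical set screw through the collar, rad; 0 = tight, as at the start. Grows as it loosens, counter-clockwise from above, up to 1.9, rising 4 mm per rad. Its point clears the notch at about 0.75; well loosened at 0.9 or more. Tight again when turned back to about 0 (below 0.12); it stops at -0.05. Turning takes about 0.14 N m.
- screw_grip (a point): Centre of the red wing of the set screw, gripped from above: 30 mm long (its y), 10 mm thick (its x), 26 mm high (13 mm above and below this point). At screw angle 0 its y is along the rail (the stand's y). It starts 231 mm above the stand's origin, 27 mm above the collar's top. In one grasp of the wing the screw can be turned, the collar slid along the rail, and the screw turned back.
- pad: Black rubber pad on the fence, 70 mm wide, 18 mm high; origin at the middle of its front face, which looks to the stand's +y. Unloaded, the face is 22 mm ahead (+y) of the collar's middle, 18 mm above the tray floor. It is sprung: gives 1 mm per 8 N towards -y, up to 8 mm.
- organizer: Loose blue plastic pill organizer with clear and white lids lying in the top tray between pad and bumper, 64 (x) by 120 (y) by 27 mm high, 80 g; origin at the middle of its underside. It slides on the tray floor with under 1.5 N; it need not be gripped.
- ring_dish: Bystander: white ceramic ring dish in the top tray, 68 mm wide, 20 mm high; origin under its centre.
- opener: Bystander: flat steel bottle opener in the top tray, 120 mm long, 6 mm thick; origin near its middle.
- spice_jar: Bystander: empty glass spice jar with a steel cap on the table, 44 mm diameter, 85 mm high; origin under its centre.
- egg_cup: Bystander: wooden egg cup on the table, 48 mm wide, 62 mm high; origin under its centre.
- mug: Bystander: blue mug on the table, 80 mm wide, 90 mm high; origin under its centre.
- spoon: Bystander: steel spoon lying on the table; origin under its middle.

How it is judged:
On the way, in this order (a step that is already met when the one before it is completed fails the run):
1. the set screw has been loosened by 0.85 rad or more (value of joint screw above 0.85 rad), for 0.1 s.
2. with the screw loose, the pad presses the organizer with 2.5 N or more (value of joint screw above 0.35 rad and contact force between pad and organizer above 2.5 N), for 0.2 s.
At the end, for the whole second after the job is handed in: The screw is tight again (below 0.12 rad), the pad presses the organizer against the bumper with 2 to 16 N, and the organizer lies flat and square with the tray (within 0.06 rad) and at rest (value of joint screw below 0.12 rad and contact force between pad and organizer between 2 and 16 N and angle between organizer's own z axis and vertical below 0.06 rad and angle between the y axis of organizer and the y axis of stand, either way round below 0.06 rad and linear speed of organizer below 0.01 m/s); the robot touches nothing.
It fails at once if the organizer is squeezed by the pad with more than 20 N (contact force between pad and organizer above 20 N).
It fails at once if the collar is slid forward (faster than 25 mm/s) while the screw is tight (value of joint screw below 0.3 rad and velocity of joint collar above 0.025 m/s).
It fails at once if a bystander is moved by more than 25 mm (distance of any of ring_dish, opener, spice_jar, egg_cup, mug, spoon from where it was at the start of the episode above 0.025 m).
It also fails if it takes over 72 s, if anything falls off the work surface, if the arm or the gripper's body presses on something with over 40 N, if the wrist force passes 120 N, or if a joint passes its speed limit or range.

ROBOT

A 6-joint arm with a two-finger parallel gripper is mounted at the origin on the work surface. World frame = base frame: x ahead of the robot, y to its left, z up, the work surface at z = 0. Lengths are in m, angles in rad, forces in N, time in s.
With the tool pointing down it reaches from about 0.25 to 0.775 m from the base axis. Payload 4 kg.
Tool frame: the origin (TCP) lies midway between the tips of the shut fingers; the grasp point (between the pads) lies 19 mm behind it; z points along the fingers, y is the direction in which the jaws open and shut (so a half turn about z gives the same grasp; the last joint's range is limited). The gripper opens to 94 mm and grips with 3 to 60 N. Pads are 16 mm wide; open, the fingers measure 119 mm over their backs; the gripper's body (75 mm by 177 mm) begins 78 mm behind the grasp point.
Start: joints at [-1.383, 0.087, 1.371, -0, 1.684, -0.103], TCP at [0.158, -0.527, 0.206] pointing down, gripper open.
Joint ranges: [-3.1, 3.1], [-0.76, 2.03], [0.27, 2.55], [-1.08, 4.22], [0.17, 2.65], [-2.57, 2.57]. Speed limits (rad/s): [2.79, 2.79, 3.14, 3.14, 3.14, 3.14].

INTERFACE

Orientations are given as a unit quaternion [w, x, y, z].
In Python, from rig import sense, grab_frame, job_done, search_frame, mark_of gives the robot as it stands.
- The arm moves only by the tool apply_moves, never from a script. Its argument "motion" is a list of rows, each a list of 6 numbers: the shift along the tool's x, y, z in m, then the turn, a rotation vector about the tool's x, y, z in rad. In form: [[tx, ty, tz, ax, ay, az], ...]. A call has 1 to 8 rows; each row shifts and turns the pose as measured when the row begins, along the tool's axes as they then stand; what a row does not reach is not made up. A row lasts 1/8 s, in which the tool goes at most 62.5 mm and 10.7 degrees, less where a joint would pass 70% of its speed; a pose out of reach is approached as far as the arm can. A call with a gripper value outside its range is refused whole. "jaw" is the opening, from -1 (shut) to 1 (fully open), set as the call begins (left out, the last holds). The fingers move at their own pace and stop on an object; "squeeze" is the grip in N (left out, the last holds). Time passes only in rows, so rows that do not move let the fingers close. It gives the time, the measured TCP pose, the force and the opening at its end, in the units of the state.
- sense(): the state, without advancing time (a new reading comes with each control period).
- grab_frame(name): name is "scene" or "top" or "wrist"; returns a dict with "pixels" (400x640x3 uint8, blue, green, red), "range_z" (400x640 float32, m along the optical axis (not along the pixel's ray), 0 where there is no reading), "K" (3x3 intrinsics, pixels), "eye" and "rotation" of the camera in the world; the wrist camera has in their place "mount" (4x4, takes a point from camera to tool coordinates, whose origin is the TCP and whose axes are the flange's). Camera axes: x right, y up, looking along -z (the intrinsics and any distortion apply to the point x, -y, -z); pixel columns grow to the right and rows downward; lengths in m; the calibration is good to about 2 mm. A picture is of the moment at which its call begins: read the wrist's pose just before it.
- job_done(): hands the job in, once; it reports no verdict.
Trained networks look in a picture, given as the dict that the camera call returned (one of the last four; its "shot" number tells which), for a name from the list of things; names that differ only in an ending like _2 or _b are one class to them, and where a whole thing is asked for, a point or a joint stands for the part that bears it (a point fixed in the world has none). Each returns a list of dicts, best first, with "p" (0 to 1); they miss things now and then, are a little off and sometimes report something else, mostly with a low value. They report only what shows in the picture. A call takes as long as a camera call.
- search_frame(picture, target): "rect" ([centre column, centre row, width, height] in pixels, round what is visible of it).
- mark_of(picture, target): "pixel" ([column, row] in pixels: a listed point, or the origin of a listed thing).
The state is a dict: "time": time; "joint_pos": joint angles; "joint_velocities": joint speeds; "tau": joint torques, N m; "position": TCP position; "orientation": TCP orientation; "force": force on the tool from outside, world axes, zero at the start; "moment": the same for the moment, N m; "width": finger opening in m.
Only numpy, scipy, OpenCV 4.12 (cv2) and the standard library are available. Lean on these libraries where they do the work, as an engineer would, in place of code of your own. Each camera call takes 0.05 s, during which the arm holds its last target.

## Working session

There is one attempt and no reset: what is moved stays moved. The work goes in short steps, Python scripts to look and compute and a tool call to move; the robot and the scene stay as the last step left them, time stands still between calls to the robot, and variables do not carry over. Pictures are saved under pics/ and viewed, and the job is handed in when it is done.

Besides the shell and the picture viewer there is one more tool, called after "Call:" by a JSON object that holds its "fn" and its "kwargs". apply_moves: Moves the arm, as the interface text tells. Its arguments: {"type":"object","properties":{"motion":{"type":"array"},"jaw":{"type":"number"},"squeeze":{"type":"number"}},"required":["motion"]}

```bash
ls; mkdir -p pics; cat > h.py <<'E'
import numpy as np, cv2
from rig import *
from scipy.spatial.transform import Rotation as R
def Rq(q): return R.from_quat([q[1],q[2],q[3],q[0]]).as_matrix()
def toworld(f,px,z=None,s=None):
    """pixel+depth -> world"""
    u,v=px; K=f["K"]
    if z is None:
        a=f["range_z"][int(v)-1:int(v)+2,int(u)-1:int(u)+2]; a=a[a>0]; z=np.median(a)
    c=np.array([(u-K[0,2])/K[0,0]*z,-(v-K[1,2])/K[1,1]*z,-z])
    if "eye" in f: return np.array(f["rotation"])@c+np.array(f["eye"])
    M=np.array(f["mount"]); t=M[:3,:3]@c+M[:3,3]
    return Rq(s["orientation"])@t+np.array(s["position"])
def planez(f,px,zw,s=None):
    a=toworld(f,px,0.1,s); b=toworld(f,px,1.0,s)
    k=(zw-a[2])/(b[2]-a[2]); return a+k*(b-a)
E
python3 - <<'E'
from h import *
s=sense(); print(s)
for n in ["scene","top","wrist"]:
    f=grab_frame(n); cv2.imwrite(f"pics/{n}0.png",f["pixels"])
    print(n,f["K"].tolist(),{k:np.array(f[k]).round(4).tolist() for k in("eye","rotation","mount") if k in f}, [k for k in f])
    for t in ["stand","tray_end","screw_grip","pad","organizer","collar","ring_dish","opener"]:
        try:
            m=mark_of(f,t)
        except Exception as e: m=str(e)
        out=[]
        if isinstance(m,list):
            for q in m[:2]:
                try: out.append((np.round(q["p"],2),np.round(q["pixel"],1).tolist(),toworld(f,q["pixel"],None,s).round(4).tolist()))
                except Exception as e: out.append((q,str(e)))
        else: out=m
        print(t,out)
E
```

```text
pics
{'time': 0.0, 'joint_pos': array([-1.38310963e+00,  8.79395279e-02,  1.37221915e+00, -8.25261194e-06,
        1.68364026e+00, -1.03114979e-01]), 'joint_velocities': array([ 0.00064233, -0.0002041 ,  0.00122999, -0.00112701,  0.00034234,
        0.00067154]), 'tau': array([-6.57071141e-04, -3.40181851e+01, -3.02430546e+01,  7.17043877e-02,
        3.30597558e-02, -1.57004915e-04]), 'position': array([ 0.15757713, -0.526365  ,  0.20433048]), 'orientation': array([-1.10198232e-03,  9.89447373e-01,  1.44888505e-01, -5.07303036e-05]), 'force': array([-0.08646042,  1.07275882, -0.39361324]), 'moment': array([0.01531389, 0.02031886, 0.02626915]), 'width': 0.09380831814134923}
scene [[385.86906278239735, 0.0, 314.5670986850167], [0.0, 385.86906278239735, 205.19880467126052], [0.0, 0.0, 1.0]] {'eye': [1.4064, 0.3351, 0.719], 'rotation': [0.4975, 0.2768, 0.4085, 0.7134]} ['pixels', 'range_z', 'K', 'eye', 'rotation', 'shot']
stand [({'pixel': [333.6, 260.8], 'p': 0.82}, 'matmul: Input operand 1 has a mismatch in its core dimension 0, with gufunc signature (n?,k),(k,m?)->(n?,m?) (size 3 is 
[... 3299 characters left out ...]
3 is different from 4)')]
opener [({'pixel': [327.9, 174.4], 'p': 0.86}, 'matmul: Input operand 1 has a mismatch in its core dimension 0, with gufunc signature (n?,k),(k,m?)->(n?,m?) (size 3 is different from 4)')]
wrist [[278.00469895671546, 0.0, 320.6694697129343], [0.0, 278.00469895671546, 196.77512222064203], [0.0, 0.0, 1.0]] {'mount': [[0.0009, 0.9731, 0.2303, 0.068], [1.0, -0.0011, 0.0009, -0.0003], [0.0011, 0.2303, -0.9731, -0.179], [0.0, 0.0, 0.0, 1.0]]} ['pixels', 'range_z', 'K', 'mount', 'shot']
stand []
tray_end []
screw_grip []
pad []
organizer []
collar it knows: egg_cup, mug, opener, organizer, pad, ring_dish, screw_grip, spice_jar, spoon, stand, tray_end
ring_dish []
opener []
```

```bash
sed -i 's/np.array(f\["rotation"\])@c/Rq(f["rotation"])@c/' h.py
python3 - <<'E'
from h import *
import pickle
D={}
for n in ["scene","top"]:
    f=grab_frame(n); D[n]=f
    for t in ["stand","tray_end","screw_grip","pad","organizer","ring_dish","opener"]:
        print(n,t,[(q["p"],np.round(q["pixel"],1).tolist(),toworld(f,q["pixel"]).round(4).tolist()) for q in mark_of(f,t)[:2]])
pickle.dump(D,open("d0.pkl","wb"))
t=D["top"]["pixels"][100:300,180:430]; s=D["scene"]["pixels"][100:340,150:490]
cv2.imwrite("pics/t1.png",cv2.resize(t,None,fx=3,fy=3,interpolation=cv2.INTER_CUBIC)); cv2.imwrite("pics/s1.png",cv2.resize(s,None,fx=2.3,fy=2.3,interpolation=cv2.INTER_CUBIC))
E
```

```text
scene stand [(0.73, [331.4, 258.8], [0.6462, 0.0888, 0.0773])]
scene tray_end [(0.55, [381.8, 231.0], [0.5761, 0.2021, 0.1466])]
scene screw_grip [(0.5, [195.7, 236.1], [0.7738, -0.2277, 0.16]), (0.43, [357.2, 228.7], [0.5901, 0.1401, 0.1486])]
scene pad [(0.67, [308.4, 209.0], [0.5309, -0.0199, 0.1421])]
scene organizer [(0.98, [354.8, 230.2], [0.5894, 0.1338, 0.142])]
scene ring_dish [(0.67, [344.9, 245.7], [0.6454, 0.1239, 0.1284])]
scene opener [(0.68, [298.3, 232.9], [0.6346, -0.0084, 0.1297])]
top stand [(0.78, [307.3, 206.6], [0.5354, 0.0488, 0.1242])]
top tray_end [(0.61, [251.4, 196.8], [0.561, 0.2008, 0.1453])]
top screw_grip [(0.62, [341.7, 226.7], [0.4712, -0.0414, 0.2322]), (0.27, [327.1, 170.3], [0.6377, -0.0071, 0.1246])]
top pad [(0.43, [330.2, 205.2], [0.5386, -0.0148, 0.1253])]
top organizer [(0.64, [280.8, 198.2], [0.5557, 0.1194, 0.1501])]
top ring_dish [(0.75, [282.8, 172.8], [0.6303, 0.1169, 0.1313])]
top opener [(0.79, [326.9, 173.3], [0.6275, -0.0064, 0.1321])]
```

View pics/t1.png

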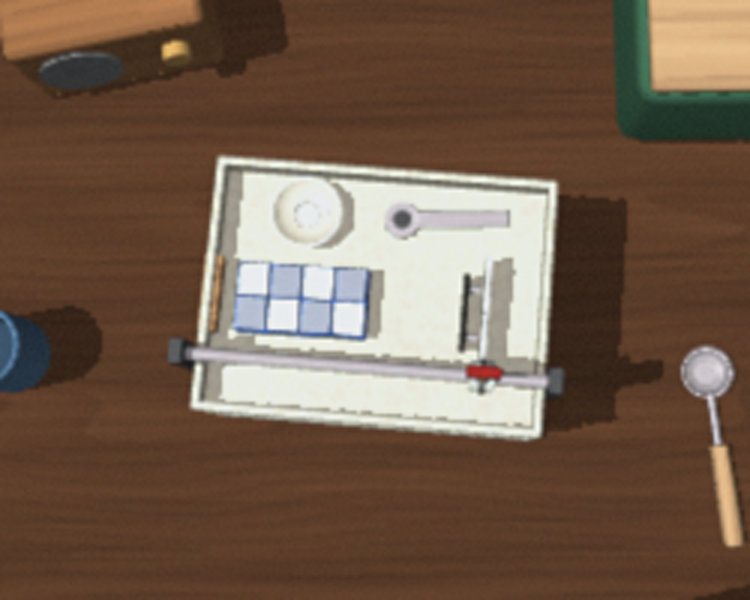

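View pics/s1.png

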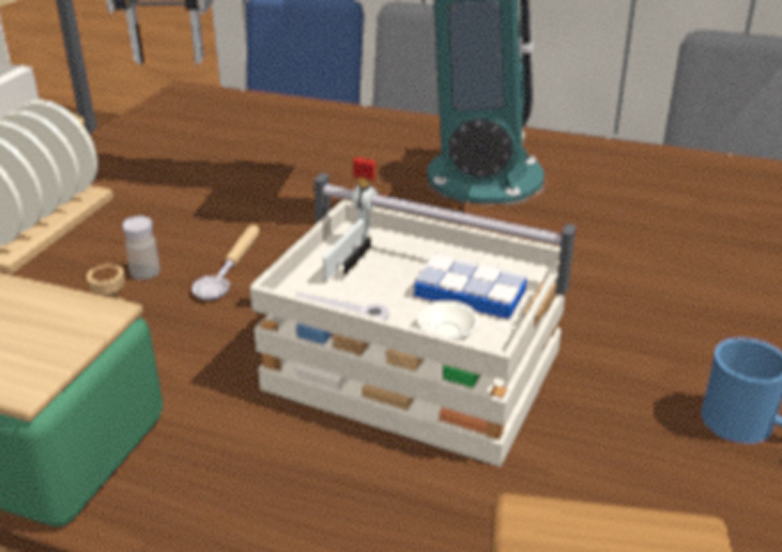

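View pics/top0.png

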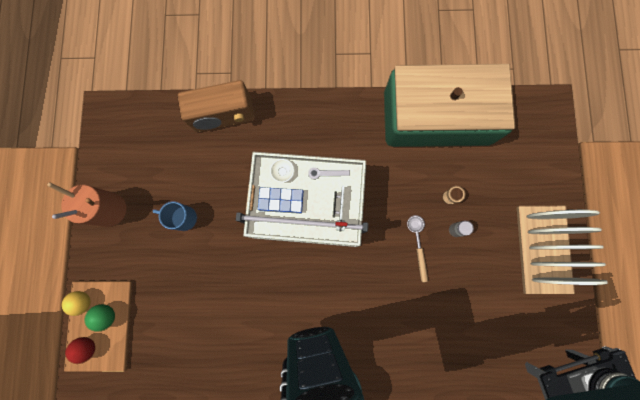

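```bash
python3 - <<'E'
from h import *
import pickle
D=pickle.load(open("d0.pkl","rb")); f=D["top"]
C={k:planez(f,(180+u/3,100+v/3),0.152)[:2] for k,(u,v) in dict(TL=(218,156),TR=(557,181),BL=(191,408),BR=(542,438)).items()}
for k in C: print(k,C[k].round(4))
c=sum(C.values())/4
for a,b in (("TR","TL"),("BR","BL")):
    d=C[a]-C[b]; d=-d; print(np.linalg.norm(d),np.degrees(np.arctan2(d[1],d[0])))
for a,b in (("BL","TL"),("BR","TR")):
    d=C[b]-C[a]; print(np.linalg.norm(d),np.degrees(np.arctan2(d[1],d[0])))
print(c)
# rail line via depth: points z 0.185-0.2
K=f["K"]; z=f["range_z"]; vv,uu=np.mgrid[0:400,0:640]
P=np.stack([(uu-K[0,2])/K[0,0]*z,-(vv-K[1,2])/K[1,1]*z,-z],-1)@Rq(f["rotation"]).T+f["eye"]
m=(P[...,2]>0.17)&(P[...,2]<0.2)&(abs(vv-220)<25)&(uu>240)&(uu<370)&(z>0)
Q=P[m]; print(len(Q)); vx,vy,x0,y0=cv2.fitLine(Q[:,:2].astype(np.float32),cv2.DIST_HUBER,0,.01,.01).ravel(); print(np.degrees(np.arctan2(vy,vx)),x0,y0)
b=f["pixels"].astype(int); red=(b[...,2]>120)&(b[...,1]<60)&(b[...,0]<60)&(abs(vv-225)<20)&(abs(uu-342)<20)
print(red.sum(),uu[red].mean(),vv[red].mean(),planez(f,(uu[red].mean(),vv[red].mean()),.244), np.median(P[red],0))
for tag,m in(("red",red),):
    print(cv2.minAreaRect(np.argwhere(m)[:,::-1].astype(np.float32)))
# scene red
f=D["scene"]; b=f["pixels"].astype(int); red=(b[...,2]>120)&(b[...,1]<60)&(b[...,0]<60)&(abs(vv-173)<20)&(abs(uu-308)<20)
print(red.sum(),uu[red].mean(),vv[red].mean(),planez(f,(uu[red].mean(),vv[red].mean()),.231))
E
```

```text
TL [0.6854 0.1984]
TR [ 0.6582 -0.1128]
BL [0.4538 0.218 ]
BR [ 0.4254 -0.0942]
0.312427730288075 85.01152428654233
0.3135060961605791 84.79687230522889
0.23237516795088567 -4.840087807956795
0.2335549279022973 -4.576828605806668
[0.55569328 0.05235455]
564
84.82165 0.48664314 0.065636754
38 341.13157894736844 223.5 [ 0.47809878 -0.03965729  0.244     ] [ 0.4781023  -0.03939764  0.24280029]
((341.0, 223.5), (3.0, 10.0), 90.0)
38 308.57894736842104 172.28947368421052 [ 0.47704857 -0.03858653  0.231     ]
```

Call:
{"fn": "apply_moves", "kwargs": {"motion": [[0.01,-0.01,-0.045,0,0,0],[0.04,-0.034,-0.02,0,0,0],[0.044,-0.037,-0.01,0,0,0],[0.044,-0.037,0,0,0,0],[0.044,-0.037,0,0,0,0],[0.044,-0.037,0,0,0,0],[0.044,-0.037,0,0,0,0],[0.044,-0.037,0,0,0,0]], "jaw": 0.0}}

```text
time: 3.0
position: [0.3877, -0.1755, 0.2836]
orientation: [0.0, 0.99, 0.14, 0.003]
force: [0.8, -0.1, -0.4]
width: 0.0472
```

Call:
{"fn": "apply_moves", "kwargs": {"motion": [[0,0,0,0,0,-0.16],[0,0,0,0,0,-0.16],[0,0,0,0,0,-0.16],[0,0,0,0,0,-0.16],[0,0,0,0,0,-0.16],[0,0,0,0,0,-0.16],[0,0,0,0,0,-0.16]]}}

```text
time: 3.88
position: [0.39, -0.1698, 0.2846]
orientation: [0.003, 0.748, 0.663, 0.003]
force: [0.5, 0.6, -0.2]
width: 0.047
```

```bash
cat >> h.py <<'E'
C=np.array([0.5557,0.0524]); YAW=np.radians(-5.15)
def goal(xy,z,ang=84.85):
    s=sense(); M=Rq(s["orientation"]); p=np.array(s["position"])
    a=np.radians(ang); G=np.array([[np.cos(a),np.sin(a),0],[np.sin(a),-np.cos(a),0],[0,0,-1]])
    print("t",s["time"],"pos",p.round(4),"xang",np.degrees(np.arctan2(M[1,0],M[0,0])).round(2),"w",round(s["width"],4),"F",np.round(s["force"],2),"M",np.round(s["moment"],3),"q",np.round(s["joint_pos"],2))
    print("tool shift",(M.T@(np.array([*xy,z])-p)).round(4),"rotvec",R.from_matrix(M.T@G).as_rotvec().round(4))
E
python3 -c "
from h import *
goal((.4775,-.040),.29)"
```

```text
t 3.875 pos [ 0.39   -0.1698  0.2846] xang 83.13 w 0.047 F [ 0.54  0.57 -0.25] M [-0.017 -0.094 -0.006] q [-0.55 -0.2   1.49  0.    1.85 -0.43]
tool shift [ 0.1394  0.0714 -0.0048] rotvec [ 0.0077 -0.0002 -0.0301]
```

Call:
{"fn": "apply_moves", "kwargs": {"motion": [[0.035,0.018,0,0.008,0,-0.03],[0.04,0.02,0,0,0,0],[0.035,0.018,0,0,0,0],[0.025,0.013,0,0,0,0],[0,0,0,0,0,0]]}}

```text
time: 4.5
position: [0.474, -0.0394, 0.285]
orientation: [0.001, 0.738, 0.674, -0.0]
force: [-0.5, -0.2, 0.3]
width: 0.0466
```

```bash
python3 - <<'E'
from h import *
goal((.4775,-.040),.26)
s=sense(); f=grab_frame("wrist"); cv2.imwrite("pics/w1.png",f["pixels"])
for n in ("screw_grip","pad","organizer","tray_end"):
    print(n,[(q["p"],np.round(q["pixel"],1).tolist(),toworld(f,q["pixel"],None,s).round(4).tolist()) for q in mark_of(f,n)[:2]])
vv,uu=np.mgrid[0:400,0:640]
b=f["pixels"].astype(int); red=(b[...,2]>110)&(b[...,1]<60)&(b[...,0]<60)
print(red.sum(),cv2.minAreaRect(np.argwhere(red)[:,::-1].astype(np.float32)))
P=np.array([toworld(f,(u,v),f["range_z"][v,u],s) for v,u in np.argwhere(red) if f["range_z"][v,u]>0])
Q=P[P[:,2]>.238]; print(len(Q),np.median(P,0),Q.mean(0),P[:,2].max(),Q.min(0),Q.max(0)); print(cv2.minAreaRect((Q[:,:2]*1000).astype(np.float32)))
E
```

```text
t 4.5 pos [ 0.474  -0.0394  0.285 ] xang 84.8 w 0.0466 F [-0.5  -0.21  0.28] M [ 0.001 -0.05   0.035] q [-0.2  -0.08  1.38 -0.    1.84 -0.11]
tool shift [-0.0003  0.0035  0.025 ] rotvec [ 0.0007  0.0011 -0.0009]
screw_grip [(0.87, [328.7, 206.2], [0.4827, -0.0328, 0.2436])]
pad [(0.78, [379.6, 171.7], [0.5439, -0.0229, 0.1514])]
organizer [(0.67, [379.4, 33.4], [0.5491, 0.1178, 0.1532])]
tray_end []
360 ((329.0, 212.5), (33.0, 10.0), 90.0)
358 [ 0.48257673 -0.03809884  0.24328764] [ 0.48258053 -0.03815355  0.24325117] 0.2456728755628576 [ 0.47742748 -0.0529716   0.24066392] [ 0.48771488 -0.02432074  0.24567288]
((482.4835510253906, -38.628814697265625), (28.714174270629883, 8.460655212402344), 85.53843688964844)
```

View pics/w1.png

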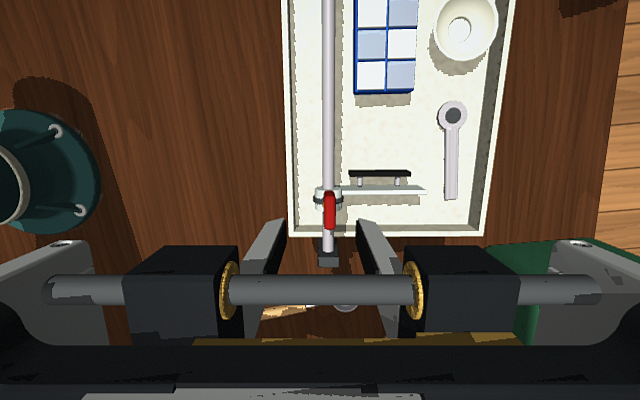

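Call:
{"fn": "apply_moves", "kwargs": {"motion": [[0.001,0.006,0.02,0,0,0],[0,0.001,0.01,0,0,0],[0,0,0,0,0,0]]}}

```text
time: 5.12
position: [0.4796, -0.0436, 0.2558]
orientation: [0.002, 0.741, 0.671, 0.0]
force: [0.3, 0.8, 0.2]
width: 0.0471
```

```bash
cat > w.py <<'E'
from h import *
import sys
goal((.4810,-.0385),.2115)
s=sense(); f=grab_frame("wrist"); cv2.imwrite(sys.argv[1],f["pixels"])
b=f["pixels"].astype(int); red=(b[...,2]>110)&(b[...,1]<60)&(b[...,0]<60)
print(red.sum(),cv2.minAreaRect(np.argwhere(red)[:,::-1].astype(np.float32)))
P=np.array([toworld(f,(u,v),f["range_z"][v,u],s) for v,u in np.argwhere(red) if f["range_z"][v,u]>0])
Q=P[P[:,2]>.238]; print(len(Q),Q.mean(0),Q.min(0),Q.max(0)); print(cv2.minAreaRect((Q[:,:2]*1000).astype(np.float32)))
E
python3 w.py pics/w2.png
```

```text
t 5.125 pos [ 0.4796 -0.0436  0.2558] xang 84.29 w 0.0471 F [0.3  0.79 0.23] M [-0.031 -0.038  0.014] q [-0.21 -0.07  1.43 -0.    1.78 -0.11]
tool shift [0.0054 0.0007 0.0443] rotvec [ 0.0035  0.0024 -0.0098]
440 ((322.1039733886719, 218.4956512451172), (37.300968170166016, 11.656551361083984), 87.61405944824219)
439 [ 0.4827667  -0.03800928  0.24330003] [ 0.47767735 -0.05259053  0.24082262] [ 0.48751642 -0.02413829  0.24584369]
((482.75714111328125, -38.46617889404297), (28.402130126953125, 8.48856258392334), 86.37793731689453)
```

View pics/w2.png

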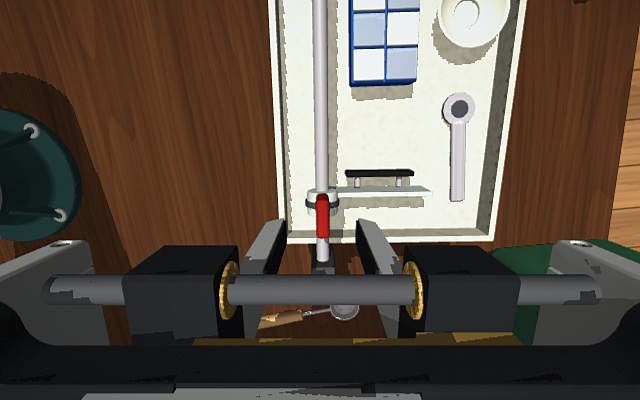

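Call:
{"fn": "apply_moves", "kwargs": {"motion": [[0.004,0.001,0.02,0.003,0.002,-0.01],[0.001,0.0005,0.015,0,0,0],[0,0,0.007,0,0,0],[0,0,0.002,0,0,0]]}}

```text
time: 5.68
position: [0.4819, -0.0386, 0.2098]
orientation: [0.001, 0.738, 0.675, 0.0]
force: [0.5, 0.1, -0.5]
width: 0.0469
```

```bash
python3 w.py pics/w3.png
```

```text
t 5.675 pos [ 0.4819 -0.0386  0.2098] xang 84.9 w 0.0469 F [ 0.51  0.13 -0.53] M [-0.042 -0.045 -0.01 ] q [-0.2  -0.06  1.52 -0.    1.69 -0.11]
tool shift [ 0.     -0.0009 -0.0017] rotvec [0.0017 0.0004 0.0009]
695 ((319.5, 250.5), (45.0, 15.0), 90.0)
694 [ 0.48278117 -0.03752593  0.24324717] [ 0.47734249 -0.05194624  0.24025285] [ 0.487595   -0.02413436  0.24510437]
((482.8277282714844, -37.93173599243164), (27.35904312133789, 8.736461639404297), 84.88467407226562)
```

View pics/w3.png

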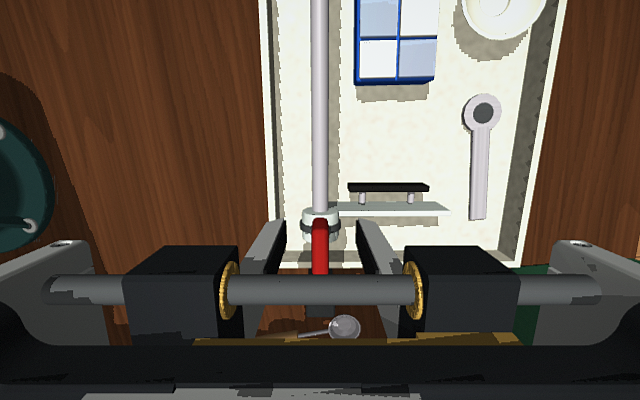

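Call:
{"fn": "apply_moves", "kwargs": {"motion": [[0,0,0,0,0,0],[0,0,0,0,0,0],[0,0,0,0,0,0],[0,0,0,0,0,0],[0,0,0,0,0,0]], "jaw": -1, "squeeze": 35}}

```text
time: 6.35
position: [0.4814, -0.0387, 0.2112]
orientation: [0.001, 0.738, 0.675, 0.0]
force: [-0.1, 0.2, -0.5]
width: 0.0104
```

```bash
python3 w.py pics/w4.png
```

```text
t 6.35 pos [ 0.4814 -0.0387  0.2112] xang 84.89 w 0.0104 F [-0.13  0.22 -0.47] M [-0.035 -0.078 -0.029] q [-0.2  -0.07  1.51 -0.    1.69 -0.11]
tool shift [ 0.0001 -0.0004 -0.0003] rotvec [0.0013 0.0007 0.0008]
467 ((320.73077392578125, 250.34617614746094), (45.186893463134766, 14.554936408996582), 87.27368927001953)
467 [ 0.48361574 -0.03419881  0.24328861] [ 0.47919738 -0.05235967  0.24092433] [ 0.48767791 -0.02400285  0.24533334]
((483.0710754394531, -38.231327056884766), (28.368499755859375, 8.240885734558105), 87.8268051147461)
```

View pics/w4.png

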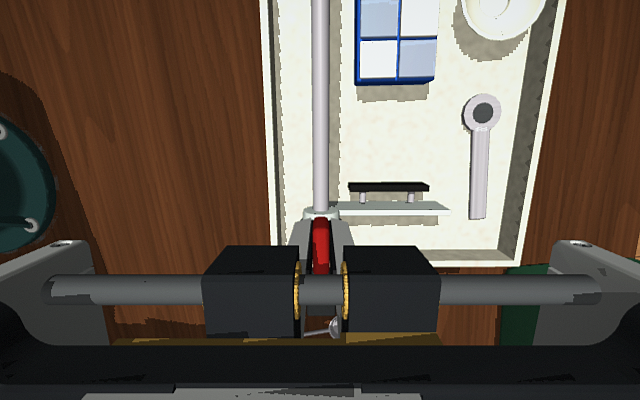

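Call:
{"fn": "apply_moves", "kwargs": {"motion": [[0,0,0,0,0,-0.1],[0,0,-0.0005,0,0,-0.12],[0,0,-0.0005,0,0,-0.12]]}}

```text
time: 6.78
position: [0.4809, -0.0387, 0.2124]
orientation: [0.0, 0.609, 0.793, -0.0]
force: [-1.4, 0.2, 0.6]
width: 0.0104
```

```bash
python3 -c "
from h import *
goal((.4814,-.0387),.2132,84.9+57.3*1.1)"
```

```text
t 6.775 pos [ 0.4809 -0.0387  0.2124] xang 104.91 w 0.0104 F [-1.4   0.2   0.56] M [ 0.009  0.186 -0.181] q [-0.2  -0.07  1.51 -0.    1.7  -0.46]
tool shift [-0.0001  0.0004 -0.0008] rotvec [-1.000e-04  8.000e-04 -7.509e-01]
```

Call:
{"fn": "apply_moves", "kwargs": {"motion": [[0,0,-0.0004,0,0,-0.13],[0,0,-0.0004,0,0,-0.13],[0,0,-0.0004,0,0,-0.13],[0,0,-0.0004,0,0,-0.13],[0,0,-0.0004,0,0,-0.13],[0,0,-0.0004,0,0,-0.1],[0,0,0,0,0,0]]}}

```text
time: 7.65
position: [0.4801, -0.0393, 0.2155]
orientation: [-0.0, 0.267, 0.964, -0.001]
force: [0.1, 0.6, 0.1]
width: 0.01
```

```bash
python3 -c "
from h import *
goal((.4814,-.0387),.2155,84.9+57.3*1.1)
s=sense()
f=grab_frame('wrist'); cv2.imwrite('pics/w5.png',f['pixels'])
f=grab_frame('scene'); cv2.imwrite('pics/s5.png',cv2.resize(f['pixels'][130:290,220:420],None,fx=4,fy=3.7,interpolation=cv2.INTER_CUBIC))
"
```

```text
t 7.65 pos [ 0.4801 -0.0393  0.2155] xang 149.09 w 0.01 F [0.1  0.57 0.08] M [ 0.092  0.018 -0.118] q [-0.2  -0.07  1.51 -0.    1.7  -1.23]
tool shift [-0.0008  0.0012  0.    ] rotvec [-0.0018 -0.0003  0.0202]
```

View pics/w5.png

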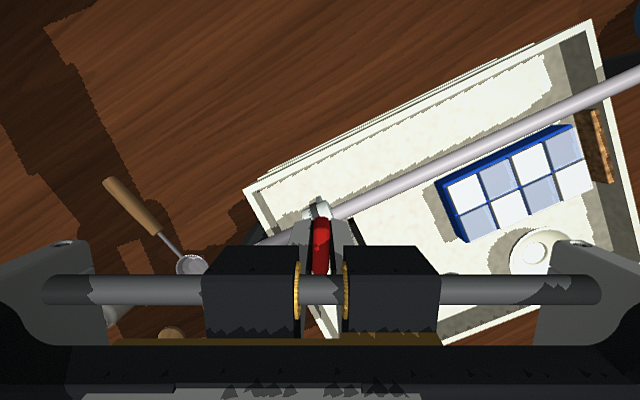

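View pics/s5.png

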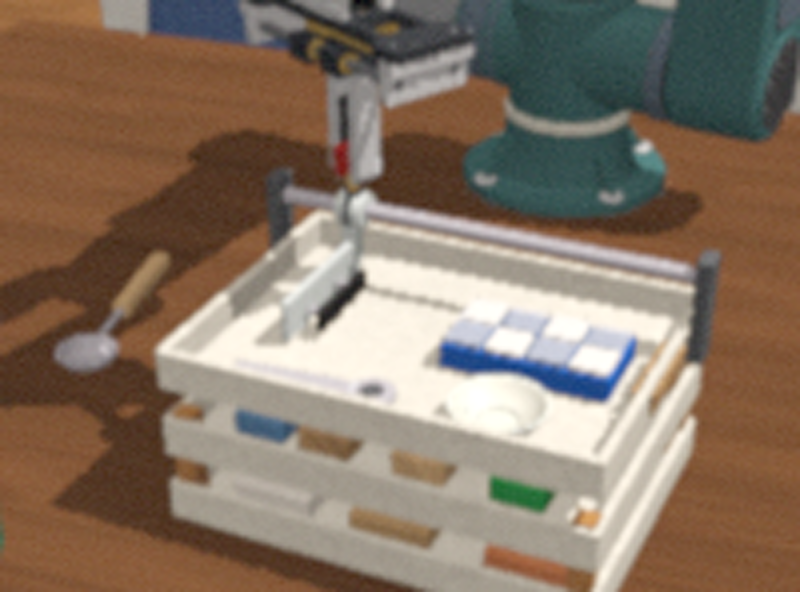

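Call:
{"fn": "apply_moves", "kwargs": {"motion": [[0.002,0.004,0,0,0,0],[0.003,0.006,0,0,0,0],[0.004,0.0085,0,0,0,0],[0.004,0.0085,0,0,0,0],[0.004,0.0085,0,0,0,0],[0.003,0.006,0,0,0,0],[0.002,0.004,0,0,0,0]]}}

```text
time: 8.62
position: [0.4828, -0.0089, 0.2154]
orientation: [0.003, 0.279, 0.96, -0.024]
force: [-2.3, -7.2, 0.4]
width: 0.0105
```

```bash
cat > st.py <<'E'
from h import *
import sys
P0=np.array([.4801,-.0393]); u=np.array([np.cos(np.radians(84.85)),np.sin(np.radians(84.85))]); n=np.array([u[1],-u[0]])
s=sense(); p=np.array(s["position"]); M=Rq(s["orientation"]); F=np.array(s["force"])
d=p[:2]-P0
print("t",s["time"],"along mm",(d@u*1e3).round(2),"lat",(d@n*1e3).round(2),"z",p[2].round(4),"xang",np.degrees(np.arctan2(M[1,0],M[0,0])).round(2),"w",round(s["width"],4),"Falong",(F[:2]@u).round(2),"Flat",(F[:2]@n).round(2),"Fz",F[2].round(2),"Mz",round(s["moment"][2],3))
print("tool dir of +along",(M.T@np.array([*u,0])).round(4),"lat fix",(M.T@np.array([*(-n*(d@n)),0])).round(5), "tilt",M[:,2].round(4))
E
python3 st.py
```

```text
t 8.625 along mm 30.47 lat -0.08 z 0.2154 xang 147.57 w 0.0105 Falong -7.36 Flat -1.67 Fz 0.35 Mz 0.012
tool dir of +along [ 0.4583  0.8875 -0.0473] lat fix [-7.e-05  4.e-05 -0.e+00] tilt [-0.0076 -0.0468 -0.9989]
```

```bash
cat >> st.py <<'E'
a=np.radians(float(sys.argv[1]) if len(sys.argv)>1 else np.degrees(np.arctan2(M[1,0],M[0,0])))
G=np.array([[np.cos(a),np.sin(a),0],[np.sin(a),-np.cos(a),0],[0,0,-1]])
print("fix rotvec",R.from_matrix(M.T@G).as_rotvec().round(4))
E
python3 st.py 148; python3 -c "
from h import *
f=grab_frame('scene'); cv2.imwrite('pics/s6.png',cv2.resize(f['pixels'][130:290,220:420],None,fx=4,fy=3.7,interpolation=cv2.INTER_CUBIC))
"
```

```text
t 8.625 along mm 30.47 lat -0.08 z 0.2154 xang 147.57 w 0.0105 Falong -7.36 Flat -1.67 Fz 0.35 Mz 0.012
tool dir of +along [ 0.4583  0.8875 -0.0473] lat fix [-7.e-05  4.e-05 -0.e+00] tilt [-0.0076 -0.0468 -0.9989]
fix rotvec [-0.0436  0.0185 -0.008 ]
```

View pics/s6.png

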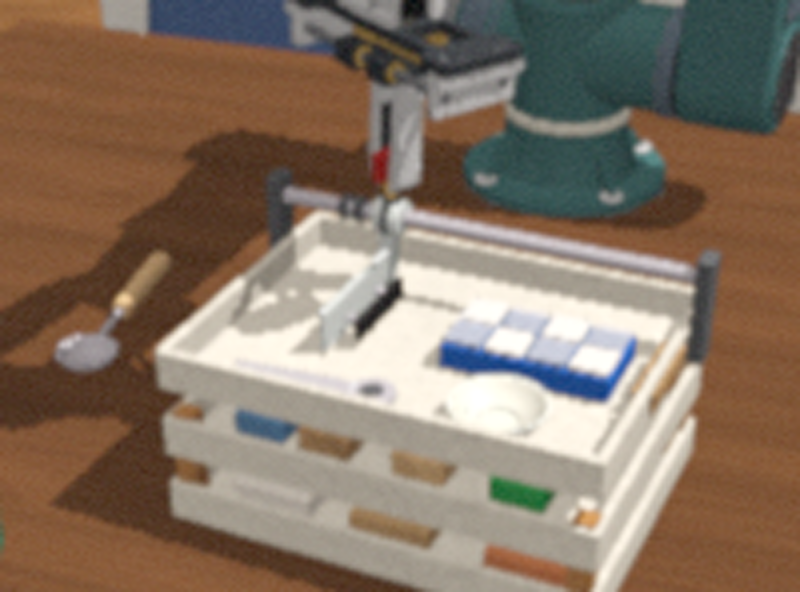

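Call:
{"fn": "apply_moves", "kwargs": {"motion": [[0.003,0.006,0,-0.03,0.013,0],[0.004,0.008,0,-0.02,0.008,0],[0.004,0.0085,0,-0.01,0.004,0],[0.004,0.0085,0,-0.01,0.004,0],[0.003,0.006,0,-0.01,0.004,0]]}}

```text
time: 9.3
position: [0.4851, 0.0171, 0.2155]
orientation: [-0.0, 0.288, 0.958, 0.003]
force: [-2.5, -7.1, 0.3]
width: 0.0104
```

```bash
python3 st.py 148; python3 -c "
from h import *
s=sense()
f=grab_frame('wrist'); cv2.imwrite('pics/w7.png',f['pixels'])
for n in ('pad','organizer','tray_end'):
    print(n,[(q['p'],np.round(q['pixel'],1).tolist(),toworld(f,q['pixel'],None,s).round(4).tolist()) for q in mark_of(f,n)[:2]])
f=grab_frame('top'); cv2.imwrite('pics/t7.png',cv2.resize(f['pixels'][140:260,230:380],None,fx=5,fy=5,interpolation=cv2.INTER_CUBIC))
"
```

```text
t 9.3 along mm 56.63 lat -0.13 z 0.2155 xang 146.49 w 0.0104 Falong -7.31 Flat -1.86 Fz 0.28 Mz 0.038
tool dir of +along [0.475  0.88   0.0061] lat fix [-1.1e-04  6.0e-05  0.0e+00] tilt [ 0.0014  0.006  -1.    ]
fix rotvec [ 0.0058 -0.002  -0.0263]
pad [(0.62, [372.1, 246.7], [0.467, 0.0484, 0.3191])]
organizer [(0.8, [443.4, 201.5], [0.544, 0.1134, 0.1521]), (0.47, [478.4, 269.9], [0.6393, 0.1147, 0.1309])]
tray_end [(0.69, [445.4, 201.7], [0.5449, 0.1147, 0.1525])]
```

View pics/w7.png

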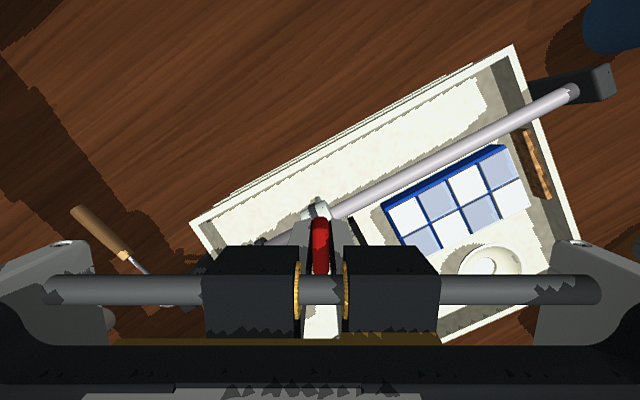

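View pics/t7.png

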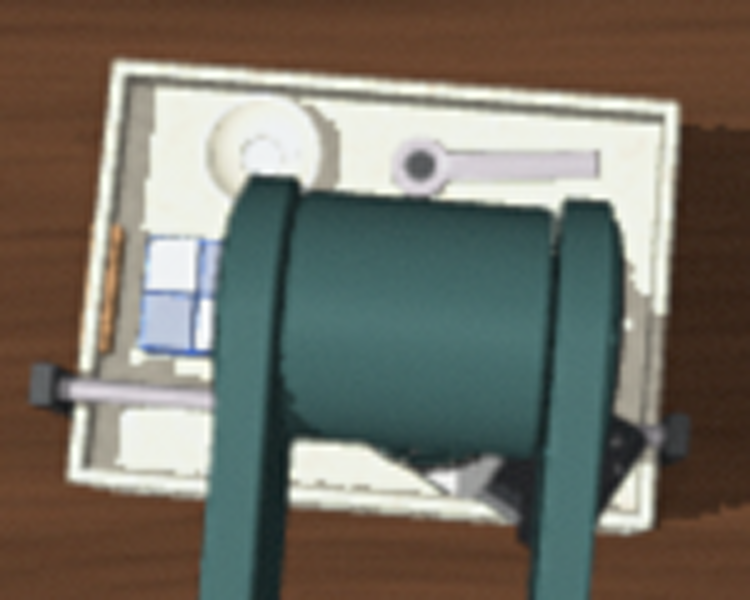

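```bash
cat > seg.py <<'E'
from h import *
import sys
def cloud(n):
    s=sense(); f=grab_frame(n); K=f["K"]; z=f["range_z"]; vv,uu=np.mgrid[0:400,0:640]
    P=np.stack([(uu-K[0,2])/K[0,0]*z,-(vv-K[1,2])/K[1,1]*z,-z],-1)
    if n=="wrist":
        Mt=np.array(f["mount"]); P=P@Mt[:3,:3].T+Mt[:3,3]; P=P@Rq(s["orientation"]).T+s["position"]
    else: P=P@Rq(f["rotation"]).T+f["eye"]
    c,si=np.cos(YAW),np.sin(YAW)
    d=P[...,:2]-C
    S=np.stack([d[...,0]*c+d[...,1]*si,-d[...,0]*si+d[...,1]*c,P[...,2]],-1); S[z<=0]=np.nan
    return f,S
for n in ("wrist","scene"):
    f,S=cloud(n); b=f["pixels"].astype(int); B,G,Rr=b[...,0],b[...,1],b[...,2]
    ins=(abs(S[...,0])<.12)&(abs(S[...,1])<.16)&(S[...,2]>.115)
    cork=ins&(Rr-B>50)&(Rr>G+20)&(S[...,1]>.1)
    blue=ins&(B-Rr>60)
    dark=ins&(Rr<60)&(B<60)&(S[...,2]<.17)&(S[...,0]>-.06)
    wall=ins&(S[...,2]>.148)&(S[...,2]<.156)
    for k,m in (("cork",cork),("blue",blue),("dark",dark)):
        Q=S[m]
        if len(Q)>5: print(n,k,len(Q),np.percentile(Q,[1,5,50,95,99],axis=0).round(4).tolist())
    Q=S[wall&(S[...,1]>.1)&(abs(S[...,0])<.08)]
    if len(Q): print("rim y",np.percentile(Q[:,1],[1,5,50,95,99]).round(4))
E
python3 seg.py
```

```text
wrist cork 566 [[-0.0398, 0.1456, 0.1449], [-0.0375, 0.1461, 0.1455], [-0.0081, 0.1489, 0.1466], [0.0254, 0.1521, 0.1477], [0.0282, 0.1526, 0.1482]]
wrist blue 1665 [[-0.0384, 0.01, 0.1315], [-0.038, 0.0114, 0.1333], [-0.0359, 0.0691, 0.1468], [0.0092, 0.1202, 0.1502], [0.0228, 0.1259, 0.1525]]
wrist dark 755 [[-0.0408, -0.0244, 0.1301], [-0.0402, -0.0234, 0.1317], [-0.0175, 0.1455, 0.1424], [0.0248, 0.147, 0.1529], [0.0385, 0.1523, 0.1534]]
rim y [0.1004 0.1016 0.1237 0.158  0.159 ]
scene cork 26 [[-0.0563, 0.1399, 0.1211], [-0.0458, 0.1454, 0.1262], [-0.0056, 0.1482, 0.1458], [0.0266, 0.1597, 0.1478], [0.0302, 0.1598, 0.1483]]
scene blue 246 [[-0.0285, 0.0163, 0.1306], [-0.0121, 0.0212, 0.1325], [0.0264, 0.088, 0.1417], [0.0293, 0.1296, 0.1476], [0.0305, 0.1305, 0.149]]
scene dark 26 [[-0.0485, -0.1203, 0.1438], [-0.0269, -0.02, 0.1445], [-0.0013, -0.019, 0.1483], [0.0264, -0.018, 0.1521], [0.0288, -0.0177, 0.1638]]
rim y [0.1012 0.1031 0.1229 0.1585 0.1592]
```

Call:
{"fn": "apply_moves", "kwargs": {"motion": [[0.004,0.0075,0,0,0,-0.01],[0.004,0.0075,0,-0.01,0.005,-0.01],[0.004,0.0075,0,-0.01,0.005,-0.01],[0.004,0.007,0,-0.01,0.005,0]]}}

```text
time: 10.15
position: [0.4868, 0.0381, 0.2155]
orientation: [-0.001, 0.281, 0.96, 0.006]
force: [-0.7, -7.4, 0.6]
width: 0.0102
```

```bash
python3 st.py 148; python3 seg.py
```

```text
t 10.15 along mm 77.72 lat -0.31 z 0.2155 xang 147.38 w 0.0102 Falong -7.41 Flat -0.04 Fz 0.59 Mz -0.002
tool dir of +along [0.4613 0.8872 0.0119] lat fix [-0.00027  0.00014  0.     ] tilt [ 0.0021  0.0118 -0.9999]
fix rotvec [ 0.0111 -0.0045 -0.0108]
wrist cork 545 [[-0.04, 0.1457, 0.1449], [-0.0373, 0.146, 0.1456], [-0.0083, 0.1489, 0.1467], [0.0253, 0.1521, 0.1477], [0.028, 0.1527, 0.148]]
wrist blue 1563 [[-0.0384, 0.0104, 0.1313], [-0.038, 0.0141, 0.1334], [-0.0359, 0.0704, 0.1468], [0.005, 0.1205, 0.1503], [0.0213, 0.1259, 0.1528]]
wrist dark 622 [[-0.0409, -0.0036, 0.1309], [-0.0404, -0.0027, 0.1322], [-0.0205, 0.1455, 0.1431], [0.0243, 0.1473, 0.1531], [0.0286, 0.1525, 0.1537]]
rim y [0.1004 0.1015 0.1231 0.1579 0.1589]
scene cork 27 [[-0.0542, 0.1405, 0.1222], [-0.0438, 0.1458, 0.1283], [-0.0041, 0.1484, 0.1461], [0.0256, 0.1596, 0.1473], [0.0264, 0.1599, 0.1478]]
scene blue 248 [[-0.0298, 0.0164, 0.1308], [-0.0111, 0.0207, 0.1324], [0.0265, 0.0875, 0.1419], [0.0294, 0.1298, 0.1481], [0.0307, 0.1306, 0.149]]
scene dark 32 [[-0.0592, -0.1547, 0.1422], [-0.0419, -0.0683, 0.1428], [0.0032, 0.0026, 0.1479], [0.0287, 0.0043, 0.1585], [0.0293, 0.0045, 0.1647]]
rim y [0.1015 0.1034 0.1242 0.1585 0.1595]
```

Call:
{"fn": "apply_moves", "kwargs": {"motion": [[0.0028,0.0053,0,0.006,-0.002,0],[0.0028,0.0053,0,0,0,0],[0.0028,0.0053,0,0,0,0],[0.0028,0.0053,0,0,0,0]]}}

```text
time: 10.75
position: [0.4879, 0.0499, 0.2153]
orientation: [0.002, 0.288, 0.958, -0.011]
force: [-1.0, -9.0, 1.0]
width: 0.0103
```

```bash
python3 st.py 148; python3 seg.py | grep -E "blue|dark"
```

```text
t 10.75 along mm 89.52 lat -0.26 z 0.2153 xang 146.54 w 0.0103 Falong -9.06 Flat -0.21 Fz 0.97 Mz 0.062
tool dir of +along [ 0.4742  0.8801 -0.0221] lat fix [-0.00023  0.00012 -0.     ] tilt [-0.003  -0.0219 -0.9998]
fix rotvec [-0.0201  0.0093 -0.0255]
wrist blue 1609 [[-0.0365, 0.0145, 0.1315], [-0.0363, 0.0192, 0.1333], [-0.0352, 0.0742, 0.1467], [0.0057, 0.1249, 0.15], [0.0228, 0.1304, 0.1527]]
wrist dark 611 [[-0.041, 0.0078, 0.1305], [-0.0405, 0.0087, 0.1323], [-0.0213, 0.1455, 0.1435], [0.0244, 0.1475, 0.1532], [0.0665, 0.1523, 0.1538]]
scene blue 249 [[-0.0262, 0.0167, 0.1312], [-0.0109, 0.0223, 0.1328], [0.0278, 0.0937, 0.1418], [0.0302, 0.1342, 0.1476], [0.031, 0.1349, 0.1492]]
```

Call:
{"fn": "apply_moves", "kwargs": {"motion": [[0.0028,0.0053,0,-0.01,0.005,-0.008],[0.0028,0.0053,0,-0.007,0.003,-0.008],[0.0028,0.0053,0,-0.005,0.002,-0.008]]}}

```text
time: 11.22
position: [0.4886, 0.0587, 0.2154]
orientation: [0.002, 0.281, 0.96, -0.009]
force: [-1.2, -8.2, 1.1]
width: 0.0101
```

```bash
python3 st.py 148; python3 seg.py | grep -E "blue|dark"
```

```text
t 11.225 along mm 98.35 lat -0.29 z 0.2154 xang 147.33 w 0.0101 Falong -8.26 Flat -0.43 Fz 1.06 Mz -0.085
tool dir of +along [ 0.462   0.8867 -0.0181] lat fix [-0.00026  0.00014 -0.     ] tilt [-0.0021 -0.018  -0.9998]
fix rotvec [-0.0163  0.0079 -0.0118]
wrist blue 1590 [[-0.0366, 0.0235, 0.1315], [-0.0363, 0.0286, 0.1329], [-0.0352, 0.0833, 0.1467], [0.0049, 0.1338, 0.1499], [0.0229, 0.1392, 0.1525]]
wrist dark 432 [[-0.0408, -0.0152, 0.1294], [-0.0406, 0.0173, 0.1386], [-0.0266, 0.1414, 0.1455], [0.0204, 0.1492, 0.1533], [0.0607, 0.1526, 0.1537]]
scene blue 233 [[-0.0208, 0.0261, 0.1308], [0.008, 0.0314, 0.1327], [0.0276, 0.0975, 0.1425], [0.0302, 0.1422, 0.1477], [0.0314, 0.143, 0.149]]
```

Call:
{"fn": "apply_moves", "kwargs": {"motion": [[0.0025,0.0045,0,-0.006,0.003,-0.006],[0.0023,0.0043,0,-0.006,0.003,-0.004]]}}

```text
time: 11.58
position: [0.4889, 0.0622, 0.2154]
orientation: [0.002, 0.28, 0.96, -0.009]
force: [-2.8, -10.0, 0.9]
width: 0.0099
```

```bash
python3 st.py 148; python3 seg.py | grep -E "blue|cork"
```

```text
t 11.575 along mm 101.9 lat -0.3 z 0.2154 xang 147.48 w 0.0099 Falong -10.2 Flat -1.86 Fz 0.94 Mz -0.003
tool dir of +along [ 0.4597  0.8878 -0.0191] lat fix [-0.00027  0.00014 -0.     ] tilt [-0.002  -0.019  -0.9998]
fix rotvec [-0.0171  0.0085 -0.0092]
wrist cork 530 [[-0.0402, 0.1458, 0.1423], [-0.0377, 0.1464, 0.1455], [-0.0088, 0.1491, 0.1467], [0.0257, 0.1521, 0.1478], [0.0283, 0.1528, 0.1482]]
wrist blue 1567 [[-0.0366, 0.0267, 0.1315], [-0.0363, 0.0316, 0.1333], [-0.0351, 0.0865, 0.1467], [0.0055, 0.137, 0.1502], [0.0225, 0.1427, 0.1524]]
scene cork 14 [[-0.0551, 0.1479, 0.1207], [-0.0528, 0.148, 0.1279], [-0.0119, 0.154, 0.1456], [0.0247, 0.1596, 0.147], [0.0257, 0.1596, 0.1474]]
scene blue 219 [[-0.0123, 0.0277, 0.131], [0.0242, 0.0321, 0.1324], [0.0278, 0.0968, 0.1419], [0.0302, 0.1403, 0.1476], [0.031, 0.144, 0.1489]]
```

Call:
{"fn": "apply_moves", "kwargs": {"motion": [[0.0022,0.0042,0,-0.006,0.003,-0.004],[0.0022,0.0042,0,-0.006,0.003,-0.004]]}}

```text
time: 11.92
position: [0.489, 0.0626, 0.2153]
orientation: [0.002, 0.281, 0.96, -0.013]
force: [-2.4, -12.1, 1.0]
width: 0.0104
```

```bash
python3 st.py 148; python3 seg.py | grep -E "blue"; python3 st.py 148
```

```text
t 11.925 along mm 102.24 lat -0.29 z 0.2153 xang 147.39 w 0.0104 Falong -12.29 Flat -1.3 Fz 1.04 Mz -0.073
tool dir of +along [ 0.461   0.887  -0.0254] lat fix [-0.00026  0.00013 -0.     ] tilt [-0.0031 -0.0252 -0.9997]
fix rotvec [-0.023   0.0108 -0.0107]
wrist blue 1585 [[-0.0365, 0.0266, 0.1313], [-0.0363, 0.0316, 0.1331], [-0.0352, 0.0866, 0.1467], [0.0072, 0.1369, 0.1499], [0.0227, 0.1427, 0.1525]]
scene blue 218 [[-0.0129, 0.0276, 0.1306], [0.0247, 0.0314, 0.1321], [0.0278, 0.0963, 0.1417], [0.0305, 0.1408, 0.1474], [0.0309, 0.1439, 0.1486]]
t 12.025 along mm 102.27 lat -0.28 z 0.2154 xang 147.4 w 0.0103 Falong -11.53 Flat -0.68 Fz 1.38 Mz -0.025
tool dir of +along [ 0.461   0.8871 -0.0253] lat fix [-0.00025  0.00013 -0.     ] tilt [-0.0031 -0.0252 -0.9997]
fix rotvec [-0.0229  0.0108 -0.0106]
```

Call:
{"fn": "apply_moves", "kwargs": {"motion": [[0.0026,0.005,0,-0.004,0.002,-0.003],[0.0026,0.005,0,-0.004,0.002,-0.003]]}}

```text
time: 12.28
position: [0.4891, 0.0631, 0.2153]
orientation: [0.003, 0.283, 0.959, -0.019]
force: [-2.8, -13.9, 1.7]
width: 0.0103
```

```bash
python3 st.py 148; python3 seg.py | grep -E "blue"; python3 st.py 148
```

```text
t 12.275 along mm 102.78 lat -0.27 z 0.2153 xang 147.11 w 0.0103 Falong -14.11 Flat -1.54 Fz 1.66 Mz -0.025
tool dir of +along [ 0.4654  0.8842 -0.0393] lat fix [-0.00024  0.00013 -0.     ] tilt [-0.0053 -0.039  -0.9992]
fix rotvec [-0.0358  0.0165 -0.0158]
wrist blue 1608 [[-0.0365, 0.0267, 0.1314], [-0.0363, 0.0319, 0.133], [-0.0352, 0.0866, 0.1467], [0.0053, 0.137, 0.15], [0.0226, 0.1425, 0.1523]]
scene blue 219 [[-0.015, 0.028, 0.1302], [0.025, 0.0317, 0.1318], [0.0279, 0.0966, 0.1423], [0.0308, 0.1401, 0.1475], [0.0315, 0.1439, 0.1485]]
t 12.375 along mm 102.82 lat -0.26 z 0.2153 xang 147.12 w 0.0107 Falong -13.36 Flat -0.93 Fz 1.39 Mz 0.012
tool dir of +along [ 0.4652  0.8843 -0.0393] lat fix [-0.00023  0.00012 -0.     ] tilt [-0.0053 -0.039  -0.9992]
fix rotvec [-0.0358  0.0164 -0.0157]
```

Call:
{"fn": "apply_moves", "kwargs": {"motion": [[0.0012,0.0022,0.0005,-0.007,0.004,0.1],[0.0014,0.002,0.0005,-0.006,0.004,0.14],[0.0017,0.0018,0.0005,-0.005,0.005,0.14]]}}

```text
time: 12.75
position: [0.4894, 0.0632, 0.214]
orientation: [0.006, 0.468, 0.883, -0.015]
force: [-2.3, -7.2, 0.5]
width: 0.0105
```

```bash
python3 st.py 84.9
```

```text
t 12.75 along mm 102.87 lat 0.05 z 0.214 xang 124.14 w 0.0105 Falong -7.38 Flat -1.61 Fz 0.52 Mz 0.123
tool dir of +along [ 0.7737  0.6328 -0.0313] lat fix [ 3.e-05 -4.e-05  0.e+00] tilt [-0.0033 -0.0311 -0.9995]
fix rotvec [-0.0112  0.0299  0.6846]
```

Call:
{"fn": "apply_moves", "kwargs": {"motion": [[0.0019,0.0016,0.0005,-0.004,0.005,0.14],[0.0021,0.0013,0.0005,-0.003,0.006,0.14],[0.0023,0.001,0.0005,-0.002,0.006,0.14],[0.0024,0.0006,0.0005,-0.001,0.006,0.14]]}}

```text
time: 13.25
position: [0.4901, 0.0633, 0.2116]
orientation: [0.009, 0.705, 0.709, -0.01]
force: [-1.5, -6.9, 0.6]
width: 0.0105
```

```bash
python3 st.py 84.9
```

```text
t 13.25 along mm 103.08 lat 0.8 z 0.2116 xang 90.33 w 0.0105 Falong -7.03 Flat -0.92 Fz 0.56 Mz 0.131
tool dir of +along [ 0.9951  0.0954 -0.0264] lat fix [ 8.0e-05 -7.9e-04 -0.0e+00] tilt [-0.002  -0.0263 -0.9997]
fix rotvec [-0.0009  0.0264  0.0947]
```

Call:
{"fn": "apply_moves", "kwargs": {"motion": [[0.0022,0.0002,0.0003,0,0.004,0.09],[0.0015,0,0.0002,0,0.002,0.05]]}}

```text
time: 13.5
position: [0.4903, 0.0631, 0.211]
orientation: [0.01, 0.756, 0.654, -0.01]
force: [-1.6, -3.5, 0.5]
width: 0.0109
```

```bash
python3 st.py 84.9
```

```text
t 13.5 along mm 102.94 lat 1.01 z 0.211 xang 81.73 w 0.0109 Falong -3.58 Flat -1.29 Fz 0.53 Mz 0.147
tool dir of +along [ 0.9981 -0.0544 -0.0285] lat fix [-5.e-05 -1.e-03 -0.e+00] tilt [-0.0023 -0.0284 -0.9996]
fix rotvec [ 0.001   0.0285 -0.0553]
```

Call:
{"fn": "apply_moves", "kwargs": {"motion": [[0.0005,0,0,0,0,0.05],[0,0,0,0,0,0.0]]}}

```text
time: 13.75
position: [0.4904, 0.063, 0.2108]
orientation: [0.011, 0.773, 0.634, -0.01]
force: [-1.3, -1.3, -0.0]
width: 0.0103
```

```bash
python3 st.py 84.9; python3 -c "
from h import *
f=grab_frame('wrist'); cv2.imwrite('pics/w8.png',f['pixels'])
"; python3 seg.py | grep blue
```

```text
t 13.75 along mm 102.78 lat 1.08 z 0.2108 xang 78.7 w 0.0103 Falong -1.38 Flat -1.22 Fz -0.02 Mz 0.194
tool dir of +along [ 0.9938 -0.107  -0.03  ] lat fix [-0.00012 -0.00107 -0.     ] tilt [-0.0024 -0.0299 -0.9996]
fix rotvec [ 0.0018  0.0299 -0.1081]
wrist blue 1459 [[-0.0357, 0.0268, 0.1457], [-0.0353, 0.0356, 0.1462], [-0.0085, 0.0867, 0.1477], [0.0212, 0.1434, 0.1517], [0.0263, 0.1453, 0.1531]]
scene blue 218 [[-0.0132, 0.0276, 0.1302], [0.0247, 0.0318, 0.1323], [0.0279, 0.0967, 0.1416], [0.0302, 0.1405, 0.1482], [0.0313, 0.1442, 0.1493]]
```

View pics/w8.png

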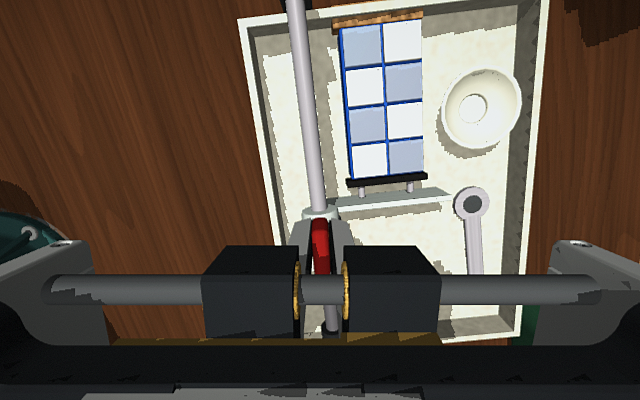

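Call:
{"fn": "apply_moves", "kwargs": {"motion": [[0,0,0,0,0,0],[0,0,0,0,0,0],[0,0,0,0,0,0],[0,0,0,0,0,0]], "jaw": 0.0}}

```text
time: 14.4
position: [0.4913, 0.064, 0.211]
orientation: [0.011, 0.773, 0.634, -0.009]
force: [0.4, 0.3, 0.8]
width: 0.0454
```

Call:
{"fn": "apply_moves", "kwargs": {"motion": [[0,0,-0.015,0,0.01,0],[0,0,-0.02,0,0.01,0],[0,0,-0.02,0,0.01,0],[0,0,-0.02,0,0,0],[0,0,0,0,0,0]]}}

```text
time: 15.02
position: [0.4917, 0.0649, 0.2928]
orientation: [0.002, 0.773, 0.635, 0.005]
force: [0.1, -0.2, -0.5]
width: 0.0471
```

```bash
python3 st.py 84.9; python3 w.py pics/w9.png; python3 seg.py
```

```text
t 15.025 along mm 104.85 lat 2.17 z 0.2928 xang 78.78 w 0.0471 Falong -0.17 Flat 0.1 Fz -0.51 Mz -0.025
tool dir of +along [ 0.9944 -0.1058  0.0049] lat fix [-2.30e-04 -2.16e-03 -2.00e-05] tilt [ 0.0109  0.0039 -0.9999]
fix rotvec [ 0.0103 -0.0055 -0.1069]
t 15.025 pos [0.4917 0.0649 0.2928] xang 78.78 w 0.0471 F [ 0.09 -0.17 -0.51] M [-0.058 -0.019 -0.025] q [ 0.01 -0.04  1.33  0.    1.84  0.21]
tool shift [-0.104   0.0089  0.0808] rotvec [ 0.0103 -0.0055 -0.106 ]
318 ((318.7157287597656, 214.0203094482422), (32.346160888671875, 10.117081642150879), 85.91438293457031)
316 [0.49161523 0.06352724 0.24303752] [0.48594535 0.0487892  0.24045191] [0.49701804 0.0777568  0.24540404]
((491.5105285644531, 63.19567108154297), (29.026866912841797, 8.660151481628418), 82.88954162597656)
wrist cork 411 [[-0.0399, 0.1461, 0.145], [-0.0372, 0.1463, 0.1455], [-0.0067, 0.1491, 0.1467], [0.0258, 0.1524, 0.1484], [0.029, 0.1593, 0.1516]]
wrist blue 872 [[-0.0358, 0.0266, 0.1453], [-0.0354, 0.0313, 0.1462], [-0.0048, 0.0865, 0.1477], [0.0256, 0.1438, 0.1524], [0.0273, 0.1454, 0.1533]]
wrist dark 481 [[-0.0586, -0.1543, 0.1343], [-0.0569, -0.1529, 0.1429], [-0.0118, 0.024, 0.1523], [0.1144, 0.1521, 0.1639], [0.1153, 0.159, 0.1691]]
rim y [0.1007 0.1032 0.1326 0.158  0.1589]
scene cork 13 [[-0.0557, 0.1471, 0.1207], [-0.0531, 0.1473, 0.127], [-0.0053, 0.1497, 0.1463], [0.0264, 0.1599, 0.1475], [0.0266, 0.1599, 0.148]]
scene blue 218 [[-0.0142, 0.0276, 0.1301], [0.025, 0.032, 0.1324], [0.0279, 0.0967, 0.1415], [0.03, 0.1402, 0.1479], [0.0309, 0.1443, 0.149]]
rim y [0.1009 0.1032 0.1321 0.1584 0.159 ]
```

View pics/w9.png

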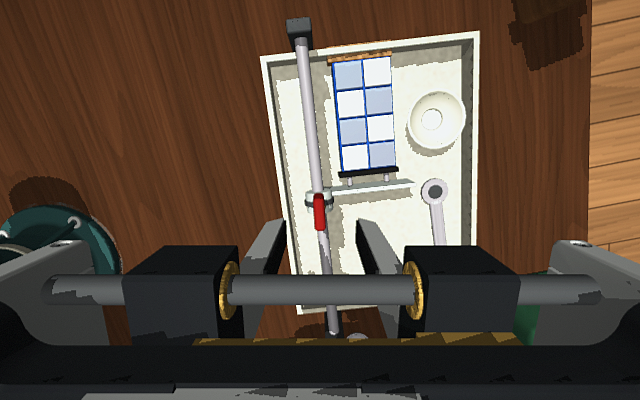

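```bash
python3 -c "
from h import *
goal((.483,.0623),.285,84.8)"
```

```text
t 15.175 pos [0.4905 0.065  0.2894] xang 78.78 w 0.0472 F [-0.13  0.44  0.24] M [-0.068 -0.043  0.017] q [ 0.01 -0.04  1.34  0.    1.84  0.21]
tool shift [-0.0041 -0.0069  0.0044] rotvec [ 0.0044 -0.0044 -0.105 ]
```

Call:
{"fn": "apply_moves", "kwargs": {"motion": [[-0.004,-0.007,0.004,0.004,-0.004,-0.1],[0,0,0,0,0,0],[0,0,0,0,0,0]]}}

```text
time: 15.55
position: [0.4819, 0.0625, 0.2823]
orientation: [-0.002, 0.74, 0.673, -0.002]
force: [0.6, -0.2, 0.0]
width: 0.0472
```

```bash
python3 - <<'E'
from h import *
goal((.483,.0623),.285,84.8)
f=grab_frame("wrist"); cv2.imwrite("pics/w10.png",f["pixels"])
a=cv2.imread("pics/w1.png")[150:240,290:440]; b=f["pixels"][150:240,290:440]
v=np.vstack([cv2.resize(x,None,fx=5,fy=3.3,interpolation=cv2.INTER_NEAREST) for x in (a,b)]); cv2.imwrite("pics/cmp.png",v)
for n in ("w1","w10"):
    g=cv2.cvtColor(cv2.imread(f"pics/{n}.png"),cv2.COLOR_BGR2GRAY)
    print(n); print(g[160:200,370:376].mean(1).round().astype(int).tolist())
E
```

```text
t 15.55 pos [0.4819 0.0625 0.2823] xang 84.54 w 0.0472 F [ 0.6  -0.15  0.01] M [ 0.001 -0.085  0.001] q [ 0.01 -0.05  1.36  0.    1.84  0.11]
tool shift [-0.0001  0.0011 -0.0028] rotvec [-0.0048  0.     -0.0045]
w1
[242, 242, 242, 241, 242, 242, 242, 245, 254, 194, 49, 7, 27, 30, 27, 20, 67, 160, 170, 163, 163, 164, 167, 169, 148, 139, 141, 139, 138, 133, 204, 247, 248, 251, 197, 154, 161, 161, 161, 162]
w10
[244, 244, 244, 244, 244, 244, 244, 244, 247, 255, 184, 46, 8, 25, 31, 29, 22, 31, 153, 167, 162, 164, 166, 166, 171, 136, 135, 142, 140, 141, 107, 244, 250, 246, 253, 188, 146, 156, 158, 160]
```

View pics/cmp.png

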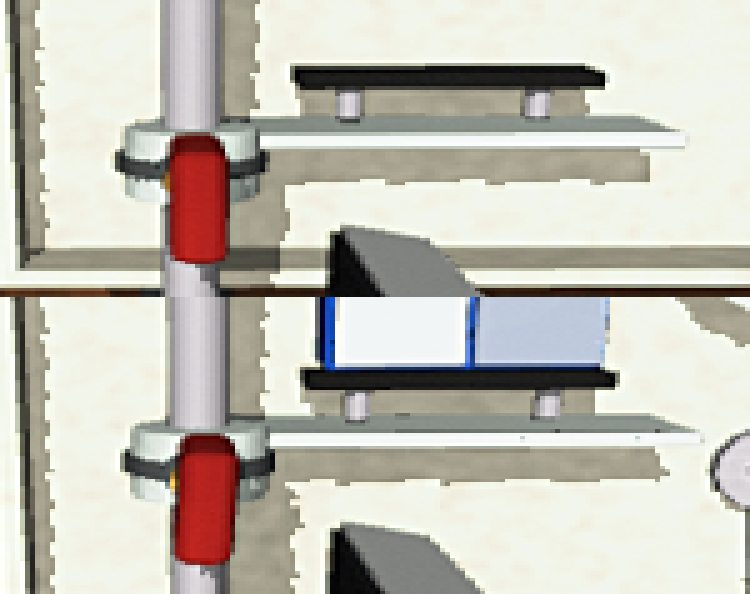

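```bash
cat > comp.py <<'E'
from h import *
# poses for saved pictures: (pos, quat) approx ; use measured numbers printed
def edges(g,u,r0,r1):
    c=g[r0:r1,u].astype(float)
    return c
def cross(c,lev,start,direc,up):
    i=start
    while 0<i<len(c)-1:
        a,b=c[i],c[i+direc]
        if (up and a<lev<=b) or (not up and a>lev>=b):
            return i+direc*(lev-a)/(b-a)
        i+=direc
    return np.nan
def meas(g,u0,u1):
    out=[]
    for u in range(u0,u1):
        c=g[130:260,u].astype(float)
        d=int(np.argmin(cv2.blur(c.reshape(-1,1),(1,3)).ravel()[:]))
        f=cross(c,120,d,-1,True); r=cross(c,95,d,1,True)
        # plate bright strip
        if np.isnan(r): continue
        p=cross(c,200,int(r)+4,1,True); 
        if np.isnan(p): continue
        q=cross(c,200,int(p)+2,1,False)
        out.append((u,f+130,r+130,p+130,q+130,c[d]))
    return np.array(out)
if __name__=="__main__":
    for n in ("w1","w10"):
        g=cv2.cvtColor(cv2.imread(f"pics/{n}.png"),cv2.COLOR_BGR2GRAY)
        m=meas(g,364,394)
        print(n,len(m),np.nanmedian(m,0).round(2),"f-r",np.nanmean(m[:,2]-m[:,1]).round(3),"r-p",np.nanmean(m[:,3]-m[:,2]).round(3),np.nanstd(m[:,3]-m[:,2]).round(2),"r-q",np.nanmean(m[:,4]-m[:,2]).round(3),"f-q",np.nanmean(m[:,4]-m[:,1]).round(3))
E
python3 comp.py
python3 - <<'E'
from h import *
s=sense();f=grab_frame("wrist"); 
for px in [(385,180),(385,174),(385,182),(385,192),(385,193.5)]: print(px,toworld(f,px,None,s).round(4))
print(np.array(s["position"]),s["orientation"])
E
```

```text
w1 20 [383.5  169.3  176.34 189.88 193.93  14.  ] f-r 7.028 r-p 13.53 0.06 r-q 17.592 f-q 24.621
w10 20 [383.5  170.07 177.53 190.66 194.63  24.  ] f-r 9.065 r-p 13.122 0.03 r-q 17.146 f-q 26.211
(385, 180) [0.5615 0.0645 0.1259]
(385, 174) [0.556  0.0765 0.153 ]
(385, 182) [0.5613 0.0621 0.1261]
(385, 192) [0.5529 0.0585 0.1638]
(385, 193.5) [0.5528 0.0569 0.164 ]
[0.48188485 0.06250166 0.28222332] [-0.00184026  0.73987477  0.67273999 -0.00168711]
```

Call:
{"fn": "apply_moves", "kwargs": {"motion": [[0,0,-0.03,0,0,0],[0,0,-0.03,0,0,0],[0,0,0,0,0,0],[0,0,0,0,0,0]]}}

```text
time: 16.15
position: [0.4823, 0.0626, 0.3415]
orientation: [-0.003, 0.74, 0.672, -0.003]
force: [-1.4, -0.3, 0.4]
width: 0.0469
```

```bash
python3 - <<'E'
from h import *
import sys; sys.argv=["x"]
from seg import cloud
f,S=cloud("wrist"); b=f["pixels"].astype(int)
m=(abs(S[...,0])<.05)&(S[...,1]>.025)&(S[...,1]<.146)&(S[...,2]>.145)&(S[...,2]<.158)
Q=S[m]; print(len(Q),cv2.minAreaRect((Q[:,:2]*1000).astype(np.float32)))
A=np.c_[Q[:,:2],np.ones(len(Q))]; print("plane slope",np.linalg.lstsq(A,Q[:,2],rcond=None)[0].round(4))
s=sense(); print(s["time"],np.round(s["force"],2),np.round(s["position"],3))
t=grab_frame("top")
for n in ("ring_dish","opener"): print(n,[(q["p"],toworld(t,q["pixel"]).round(3).tolist()) for q in mark_of(t,n)[:1]])
cv2.imwrite("pics/w11.png",f["pixels"])
E
```

```text
wrist cork 285 [[-0.0395, 0.1461, 0.1448], [-0.037, 0.1463, 0.1454], [-0.0087, 0.1492, 0.1467], [0.0253, 0.1519, 0.148], [0.0287, 0.1526, 0.1485]]
wrist blue 682 [[-0.0358, 0.0264, 0.1456], [-0.0355, 0.0318, 0.1462], [-0.0055, 0.086, 0.1477], [0.0251, 0.1437, 0.1523], [0.0273, 0.1456, 0.1534]]
wrist dark 360 [[-0.058, 0.0194, 0.1347], [-0.0402, 0.0205, 0.1414], [-0.0122, 0.0246, 0.1519], [0.1143, 0.1469, 0.1539], [0.1151, 0.1591, 0.1657]]
rim y [0.1003 0.1028 0.1322 0.1581 0.1591]
scene cork 15 [[-0.058, 0.1483, 0.1201], [-0.0541, 0.1484, 0.1269], [-0.0112, 0.1495, 0.146], [0.0237, 0.1598, 0.1469], [0.0246, 0.1599, 0.1469]]
scene blue 219 [[-0.015, 0.0286, 0.131], [0.0246, 0.0323, 0.1324], [0.0277, 0.0964, 0.1419], [0.0304, 0.1404, 0.1476], [0.0312, 0.1438, 0.1485]]
rim y [0.1008 0.1034 0.1323 0.1583 0.159 ]
4853 ((5.455497741699219, 85.73751831054688), (120.66544342041016, 88.94760131835938), 89.62934112548828)
plane slope [0.0008 0.004  0.1514]
16.3 [-0.26 -0.25  0.45] [0.482 0.063 0.341]
ring_dish [(0.67, [0.567, -0.367, 0.042])]
opener [(0.44, [0.634, -0.005, 0.131])]
```

View pics/w11.png

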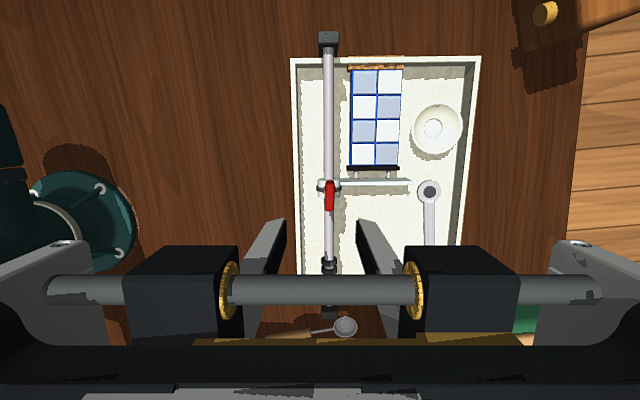

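```bash
python3 -c "
from rig import *
print(job_done())"
```

```text
the job is handed in; nothing more can be done
None
```

The organizer is held between the pad and the cork bumper, the set screw is tight again, and the job is handed in at about 16 s of the 72 s allowed. No verdict is reported back.

In one grasp of the wing I loosened the screw about 1.1 rad and slid the collar about 102 mm. I kept pushing until the organizer stopped against the bumper and the push rose from about 7.5 N to about 14 N. I then turned the screw back until the torque rose at its stop, let go and lifted clear.

**Checks after release:**
- **Screw:** the wing's measured angle puts it at about -0.03 rad, which is tight.
- **Pad force:** the push during the slide suggests about 6 N. Comparing pictures, the pad is compressed by about 0.6 mm, or about 5 N. Both are estimates inside the 2 to 16 N range; the force could not be measured directly.
- **Organizer:** it looks square with the rail and pad, and its lid slopes by about 0.004 rad. The box fit I used for its angle came out 89 mm wide instead of 64 mm, because it also took in other points. I judged squareness mainly from the picture.
- **Robot:** it is clear of everything, with almost no force at the wrist.
- **Bystanders:** the opener was found where it started. The dish looks unmoved in the wrist pictures. The detector's last dish position, about 0.5 m from the tray, was wrong because the arm blocked the top camera. I did not re-measure the things on the table; the arm passed well above them.

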